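Turn the row of stripped pipe fittings round for reassembly

TASK

The four pipe fittings on the grey metal rack stand in the order they came off the pipe, the first beside that rack's red end block. Move them all to the wooden rack in reverse order for reassembly, so that the last one off stands in the bay beside the wooden rack's red end block and the first one off in the bay farthest from it. Stand each upright in the middle of its ringed bay, one to a bay, and let go.

Things in the scene. Friction and masses are not known exactly. Their poses are not given: they have to be found in the camera images.
- coupling_mid (a point): copper coupling, a plain copper-coloured tube standing on end, 32 mm across and 44 mm high, starting on the blue seat. Point: its centre, 22 mm above its foot; z is up along the tube. Round, so it may be grasped from any side.
- nipple_mid (a point): brass nipple, yellow metal with threaded ends and a hexagon round the waist, standing on end, 38 mm high, starting on the yellow seat. Point: its centre, 19 mm above its foot; z is up. The hexagon is 32 mm across flats along its x axis, 36 mm across corners along y; grasp along x, which starts within 0.25 rad of square to the row.
- tee_mid (a point): grey galvanised tee lying flat, 45 mm high, starting on the green seat. Its straight run is 60 mm long along its y axis; it is 49 mm along x, the branch on its +x side tipped slightly up. Point: its centre, 22.5 mm above its underside; z is up. Grasp along y over the run's end faces (60 mm apart); y starts within 0.25 rad of square to the row.
- nut_mid (a point): big brass union nut, a low wide yellow-metal ring, 30 mm high, starting on the white seat. Its lowest 20 mm are a hexagon, 50 mm across flats along its x axis, 57 mm across corners along y; above is a collar 44 mm across. Point: its centre, 15 mm above its foot; z is up. Grasp along x, low on the flats; x starts within 0.25 rad of square to the row.
- blue_seat: blue plastic seat, a fixed plate, 64 mm along the row (x), 36 mm across it (y) and 8 mm high, on the grey rack; the copper coupling stands on it at the start. Origin: centre of its underside; its top, where the fitting's foot rests, is 8 mm above. (Mind the open case left of the racks: its raised lid, at x = 0.66 to 0.72 m, y over 0.13 m, reaches z = 0.42 m.)
- yellow_seat: yellow plastic seat, a fixed plate, 64 mm along the row (x), 36 mm across it (y) and 8 mm high, on the grey rack; the brass nipple stands on it at the start. Origin: centre of its underside; its top, where the fitting's foot rests, is 8 mm above.
- green_seat: green plastic seat, a fixed plate, 64 mm along the row (x), 36 mm across it (y) and 8 mm high, on the grey rack; the grey tee stands on it at the start. Origin: centre of its underside; its top, where the fitting's foot rests, is 8 mm above.
- white_seat: white plastic seat, a fixed plate, 64 mm along the row (x), 36 mm across it (y) and 8 mm high, on the grey rack; the union nut stands on it at the start. Origin: centre of its underside; its top, where the fitting's foot rests, is 8 mm above.
- red_block: red end block of the grey rack, fixed, 14 x 84 x 18 mm; a like grey block is at the other end. The rack is a fixed metal bar, 308 x 84 x 10 mm, on the bench. Origin: centre of the block's underside, on the bar's top; the four seats' centres lie 42, 112, 182 and 252 mm from it in a row. Its x axis runs along the row, y across. A fixed vice, 182 mm high, stands between the racks.
- wood_rack: wooden rack, fixed: board 308 (x) x 84 (y) x 12 mm with four bays, each a black ring 54 mm wide. Origin: centre of its underside. Bay centres: x = -105, -35, 35, 105 mm, y = 0; things stand at z = 12 mm. Red end block at its +x end, plain wood one at -x (|x| 140 to 154 mm, top z = 30 mm). 6 mm pegs, tops at z = 24 mm, stand between the bays at x = -70, 0, 70, y = -37 and 37 mm.

How it is judged:
At the end, for the whole second after the job is handed in: The fittings stand upright (within 0.12 rad) on the wooden rack, released and at rest, each within 15 mm along and across of its bay's centre, in reverse order: the one from the seat nearest the grey rack's red block is farthest from the wooden rack's red block, and so on (((horizontal distance between blue_seat and red_block between 0.012 and 0.072 m and x of coupling_mid in the frame of wood_rack between -0.12 and -0.09 m) or (horizontal distance between blue_seat and red_block between 0.082 and 0.142 m and x of coupling_mid in the frame of wood_rack between -0.05 and -0.02 m) or (horizontal distance between blue_seat and red_block between 0.152 and 0.212 m and x of coupling_mid in the frame of wood_rack between 0.02 and 0.05 m) or (horizontal distance between blue_seat and red_block between 0.222 and 0.282 m and x of coupling_mid in the frame of wood_rack between 0.09 and 0.12 m)) and y of coupling_mid in the frame of wood_rack between -0.015 and 0.015 m and z of coupling_mid in the frame of wood_rack between 0.028 and 0.04 m and angle between each of coupling_mid, nipple_mid, tee_mid, nut_mid's own z axis and vertical below 0.12 rad and linear speed of each of coupling, nipple, tee, nut below 0.02 m/s and angular speed of each of coupling, nipple, tee, nut below 0.2 rad/s and ((horizontal distance between yellow_seat and red_block between 0.012 and 0.072 m and x of nipple_mid in the frame of wood_rack between -0.12 and -0.09 m) or (horizontal distance between yellow_seat and red_block between 0.082 and 0.142 m and x of nipple_mid in the frame of wood_rack between -0.05 and -0.02 m) or (horizontal distance between yellow_seat and red_block between 0.152 and 0.212 m and x of nipple_mid in the frame of wood_rack between 0.02 and 0.05 m) or (horizontal distance between yellow_seat and red_block between 0.222 and 0.282 m and x of nipple_mid in the frame of wood_rack between 0.09 and 0.12 m)) and y of nipple_mid in the frame of wood_rack between -0.015 and 0.015 m and z of nipple_mid in the frame of wood_rack between 0.025 and 0.037 m and ((horizontal distance between green_seat and red_block between 0.012 and 0.072 m and x of tee_mid in the frame of wood_rack between -0.12 and -0.09 m) or (horizontal distance between green_seat and red_block between 0.082 and 0.142 m and x of tee_mid in the frame of wood_rack between -0.05 and -0.02 m) or (horizontal distance between green_seat and red_block between 0.152 and 0.212 m and x of tee_mid in the frame of wood_rack between 0.02 and 0.05 m) or (horizontal distance between green_seat and red_block between 0.222 and 0.282 m and x of tee_mid in the frame of wood_rack between 0.09 and 0.12 m)) and y of tee_mid in the frame of wood_rack between -0.015 and 0.015 m and z of tee_mid in the frame of wood_rack between 0.0285 and 0.0405 m and ((horizontal distance between white_seat and red_block between 0.012 and 0.072 m and x of nut_mid in the frame of wood_rack between -0.12 and -0.09 m) or (horizontal distance between white_seat and red_block between 0.082 and 0.142 m and x of nut_mid in the frame of wood_rack between -0.05 and -0.02 m) or (horizontal distance between white_seat and red_block between 0.152 and 0.212 m and x of nut_mid in the frame of wood_rack between 0.02 and 0.05 m) or (horizontal distance between white_seat and red_block between 0.222 and 0.282 m and x of nut_mid in the frame of wood_rack between 0.09 and 0.12 m)) and y of nut_mid in the frame of wood_rack between -0.015 and 0.015 m and z of nut_mid in the frame of wood_rack between 0.021 and 0.033 m); the robot touches nothing.
It also fails if it takes over 118 s, if anything falls off the work surface, if the arm or the gripper's body presses on something with over 40 N, if the wrist force passes 120 N, or if a joint passes its speed limit or range.

ROBOT

A 6-joint arm with a two-finger parallel gripper is mounted at the origin on a cart in front of the work surface, level with it; the furniture and walls round the work are solid. World frame = base frame: x ahead of the robot, y to its left, z up, the work surface at z = 0. Lengths are in m, angles in rad, forces in N, time in s.
With the tool pointing down it reaches from about 0.35 to 0.975 m from the base axis. Payload 7.1 kg.
Tool frame: the origin (TCP) lies midway between the tips of the shut fingers; the grasp point (between the pads) lies 19 mm behind it; z points along the fingers, x is the direction in which the jaws open and shut, and the axes are right-handed (so a half turn about z gives the same grasp; the last joint's range is limited). The gripper opens to 88 mm and grips with 3 to 60 N. Pads are 20 mm wide; open, the fingers measure 115 mm over their backs; the gripper's body (75 mm by 178 mm) begins 61 mm behind the grasp point.
Start: joints at [1.272, 0.423, 1.63, -0, 1.089, -0.019], TCP at [0.173, 0.601, 0.223] pointing down, gripper open.
Joint ranges: [-3, 3], [-0.9, 2.11], [0.09, 2.58], [-1.31, 4.45], [0.11, 2.69], [-2.54, 2.54]. Speed limits (rad/s): [2.39, 2.39, 3.01, 3.14, 3.14, 3.14].

INTERFACE

Orientations are given as a unit quaternion [w, x, y, z].
In Python, from station import move_pose, movel, movej, command_gripper, wait, inverse_kinematics, read_camera, camera_info, MotionError, job_done, get_time, get_joint_pos, get_qvel, get_effort, get_tcp_pos, get_ee_rot, get_ft_force, get_ft_torque, get_grip_width gives the robot as it stands. Calls block until the motion is done:
- move_pose(position, orientation): joint-space move of the TCP to a pose.
- movel(position, frame=None, v=0.15, until_force=None): straight line of the TCP; frame=None keeps the orientation; v is the mean speed in m/s. With until_force (N) it stops when the force on the tool has changed by that much, and returns True; else False.
- movej(angles): joint-space move.
- command_gripper(opening): opening from 0.0 (shut) to 1.0 (fully open); the grip force is fixed at half the most; returns when the fingers have stopped.
- wait(seconds).
- inverse_kinematics(position, orientation): joint angles nearest the present ones, or None.
- read_camera(name): name is "scene" or "top" or "wrist"; returns the picture (420x560x3 uint8, red, green, blue); there is no depth.
- camera_info(name): a dict with "intrinsics" (3x3 intrinsics, pixels), "T" (4x4, takes a point from camera to world coordinates); the wrist camera has in their place "tool_from_camera" (4x4, takes a point from camera to tool coordinates, whose origin is the TCP and whose axes are the tool frame's). Camera axes: x right, y up, looking along -z (the intrinsics and any distortion apply to the point x, -y, -z); pixel columns grow to the right and rows downward; lengths in m; the calibration is good to about 2 mm. A picture is of the moment at which its call begins: read the wrist's pose just before it. camera_info takes no time and is no camera call.
A pose or a line that the arm cannot do raises MotionError and nothing moves.
- job_done(): hands the job in, once; it reports no verdict.
Readings, each from a call of its own:
- get_time(): time.
- get_joint_pos(): joint angles.
- get_qvel(): joint speeds.
- get_effort(): joint torques, N m.
- get_tcp_pos(): TCP position.
- get_ee_rot(): TCP orientation.
- get_ft_force(): force on the tool from outside, world axes, zero at the start.
- get_ft_torque(): the same for the moment, N m.
- get_grip_width(): opening from 0.0 (shut) to 1.0 (fully open).
Only numpy, scipy, OpenCV 4.12 (cv2) and the standard library are available. Lean on these libraries where they do the work, as an engineer would, in place of code of your own. Each camera call takes 0.05 s, during which the arm holds its last target.

## Working session

There is one attempt and no reset: what is moved stays moved. The work goes in short steps, each a Python script; the robot and the scene stay as the last script left them, time stands still between calls to the robot, and variables do not carry over. Pictures are saved under pics/ and viewed, and the job is handed in when it is done.

```bash
ls; mkdir -p pics
python3 - <<'E'
from station import *
import cv2, numpy as np
np.set_printoptions(precision=4,suppress=True)
for n in ["scene","top","wrist"]:
    cv2.imwrite(f"pics/{n}0.png",read_camera(n)[:,:,::-1]); print(n,camera_info(n))
print(get_time(),get_tcp_pos(),get_ee_rot(),get_grip_width())
E
```

```text
pics
scene {'intrinsics': array([[516.501 ,   0.    , 289.8687],
       [  0.    , 516.501 , 207.7527],
       [  0.    ,   0.    ,   1.    ]]), 'T': array([[-0.8875,  0.3067, -0.3438,  0.2104],
       [-0.4608, -0.5851,  0.6673,  0.4339],
       [ 0.0035,  0.7507,  0.6607,  0.6728],
       [ 0.    ,  0.    ,  0.    ,  1.    ]])}
top {'intrinsics': array([[530.2449,   0.    , 278.1443],
       [  0.    , 530.2449, 215.265 ],
       [  0.    ,   0.    ,   1.    ]]), 'T': array([[-0.0019,  0.9962, -0.087 ,  0.41  ],
       [-0.9999, -0.0028, -0.0103, -0.1556],
       [-0.0105,  0.087 ,  0.9962,  1.188 ],
       [ 0.    ,  0.    ,  0.    ,  1.    ]])}
wrist {'intrinsics': array([[350.1979,   0.    , 278.4731],
       [  0.    , 350.1979, 206.2434],
       [  0.    ,   0.    ,   1.    ]]), 'tool_from_camera': array([[ 1.    ,  0.0011,  0.0005, -0.001 ],
       [ 0.0012, -0.9607, -0.2777, -0.0766],
       [ 0.0001,  0.2777, -0.9607, -0.1632],
       [ 0.    ,  0.    ,  0.    ,  1.    ]])}
0.15 [0.1725 0.6003 0.2221] [ 0.0003  0.7988  0.6016 -0.0005] 0.9990957988756097
```

View pics/scene0.png

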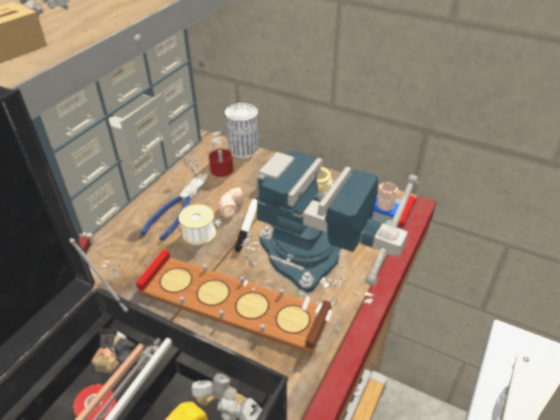

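View pics/top0.png

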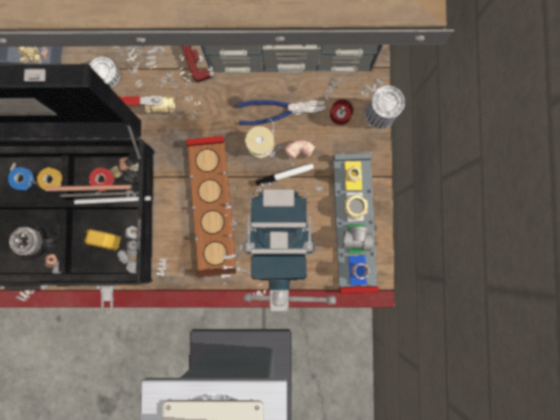

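View pics/wrist0.png

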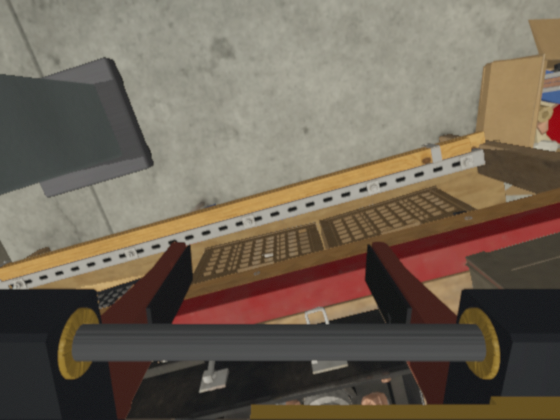

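The racks show in the top view: wood rack at about (210,205), grey rack at about (356,222). From its red block at (358,290) the order is blue/coupling, green/tee, white/nut, yellow/nipple. I'll measure next.

```bash
cat > h.py <<'E'
from station import *
import cv2, numpy as np
np.set_printoptions(precision=4,suppress=True)
def tf(n):
    c=camera_info(n)
    if n!="wrist": return c["intrinsics"],c["T"]
    from scipy.spatial.transform import Rotation as R
    q=np.array(get_ee_rot()); T=np.eye(4); T[:3,:3]=R.from_quat(q[[1,2,3,0]]).as_matrix(); T[:3,3]=get_tcp_pos()
    return c["intrinsics"],T@c["tool_from_camera"]
def ray(K,T,uv,z):
    uv=np.atleast_2d(uv).astype(float)
    d=np.c_[(uv[:,0]-K[0,2])/K[0,0],-(uv[:,1]-K[1,2])/K[1,1],-np.ones(len(uv))]@T[:3,:3].T
    o=T[:3,3]; return o+d*((z-o[2])/d[:,2])[:,None]
def proj(K,T,p):
    c=(np.atleast_2d(p)-T[:3,3])@T[:3,:3]
    return np.c_[K[0,0]*c[:,0]/-c[:,2]+K[0,2],K[1,1]*c[:,1]/c[:,2]+K[1,2]]
E
python3 - <<'E'
from h import *
im=cv2.imread("pics/top0.png"); K,T=tf("top")
a=cv2.resize(im[130:300,180:250],None,fx=3.5,fy=3.5,interpolation=cv2.INTER_CUBIC)
b=cv2.resize(im[130:300,320:390],None,fx=3.5,fy=3.5,interpolation=cv2.INTER_CUBIC)
cv2.imwrite("pics/topcrop.png",np.hstack([a,b]))
hsv=cv2.cvtColor(im,cv2.COLOR_BGR2HSV)
def m(n,lo,hi,box,z):
    x0,y0,x1,y1=box; mk=np.zeros(im.shape[:2],np.uint8); mk[y0:y1,x0:x1]=cv2.inRange(hsv,lo,hi)[y0:y1,x0:x1]
    cs=cv2.findContours(mk,cv2.RETR_EXTERNAL,cv2.CHAIN_APPROX_NONE)[0]
    for c in sorted(cs,key=cv2.contourArea)[::-1][:5]:
        if cv2.contourArea(c)<15: continue
        r=cv2.minAreaRect(c); print(n,cv2.contourArea(c),r,ray(K,T,cv2.boxPoints(r).mean(0),z)[0])
m("woodred",(0,180,90),(4,255,255),(180,130,250,160),.03)
m("greyred",(0,150,90),(6,255,255),(330,280,385,295),.028)
m("blue",(105,120,60),(130,255,255),(330,240,385,295),.018)
m("yellow",(22,150,120),(35,255,255),(330,155,385,200),.018)
m("green",(45,100,40),(85,255,255),(330,210,385,260),.018)
m("bays",(12,40,150),(25,160,255),(180,140,250,275),.012)
E
```

```text
woodred 145.5 ((204.5225067138672, 140.7359619140625), (5.261905193328857, 35.31638717651367), 84.5596694946289) [0.6779 0.0197 0.03  ]
greyred 244.5 ((357.0, 290.5), (7.0, 44.0), 90.0) [ 0.3473 -0.3141  0.028 ]
blue 195.5 ((356.9330139160156, 269.9594421386719), (28.49481964111328, 15.333340644836426), 87.51044464111328) [ 0.3914 -0.316   0.018 ]
blue 52.5 ((360.25, 270.25), (7.77817440032959, 8.485280990600586), 45.0) [ 0.3907 -0.3233  0.018 ]
yellow 87.5 ((353.0, 184.0), (8.0, 14.0), 90.0) [ 0.5815 -0.3101  0.018 ]
yellow 34.5 ((352.0, 165.5), (5.0, 14.0), 90.0) [ 0.6231 -0.3085  0.018 ]
green 31.5 ((356.0, 250.5), (3.0, 14.0), 90.0) [ 0.4339 -0.3146  0.018 ]
bays 1694.0 ((213.8247833251953, 206.17677307128906), (121.55265045166016, 41.275413513183594), 85.16958618164062) [0.5335 0.0001 0.012 ]
bays 348.5 ((214.75001525878906, 253.25001525878906), (21.21320343017578, 21.920310974121094), 45.0) [ 0.4286 -0.0029  0.012 ]
bays 343.0 ((211.5, 221.5), (21.0, 21.0), 90.0) [0.4992 0.005  0.012 ]
bays 339.5 ((206.75003051757812, 159.75001525878906), (20.50609588623047, 21.21320343017578), 45.0) [0.6385 0.0169 0.012 ]
bays 184.5 ((237.5, 264.5), (23.0, 19.0), -0.0) [ 0.4037 -0.0534  0.012 ]
```

View pics/topcrop.png

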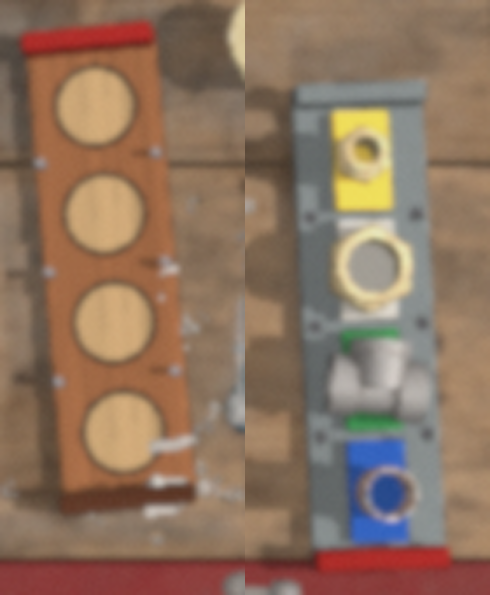

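Run:
```python
from h import *
im=cv2.imread("pics/top0.png"); s=cv2.imread("pics/scene0.png")
cv2.imwrite("pics/vt.png",cv2.resize(im[175:310,235:385],None,fx=4,fy=4,interpolation=cv2.INTER_CUBIC))
cv2.imwrite("pics/vs.png",cv2.resize(s[140:290,245:445],None,fx=4,fy=4,interpolation=cv2.INTER_CUBIC))
```

```text
(no output)
```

View pics/vt.png

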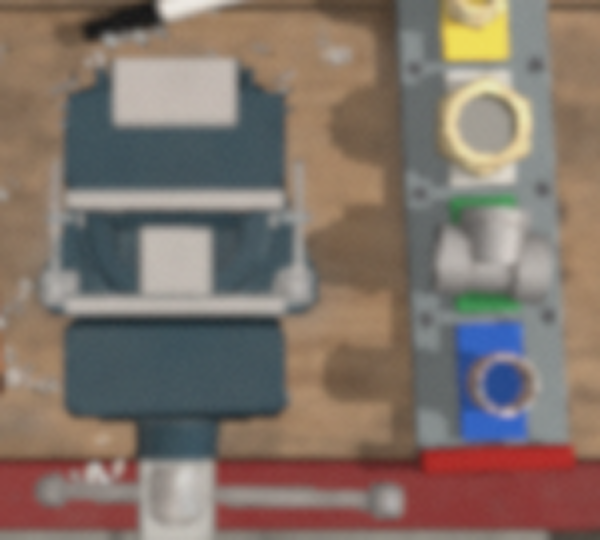

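View pics/vs.png

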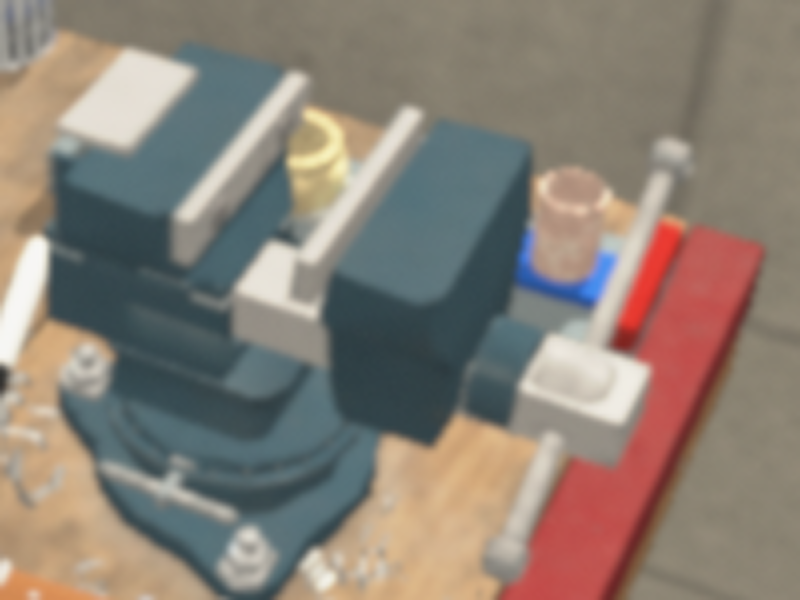

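Run:
```python
from h import *
K,T=tf("top")
f=lambda u,v:(235+u/4-.375,175+v/4-.375)
for n,u,v,z in [("jawRback",287,100,.18),("jawRfront",287,415,.18),("jawLfront",65,415,.18),("padR",290,300,.182),("sideR",312,285,.13),("sideL",45,285,.13),("handR",400,500,.12),("handL",40,490,.12),
 ("nipple",477,0,.056),("nut",486,125,.048),("tee",496,255,.05),("coupl",501,385,.062)]:
    print(n,ray(K,T,f(u,v),z)[0])
# triangulate handle R ball: top (388,500), scene (672,155)
def tri(a,b):
    A=[];B=[]
    for cam,uv in (("top",a),("scene",b)):
        K,T=tf(cam);p0=ray(K,T,uv,0)[0];o=T[:3,3];d=(p0-o)/np.linalg.norm(p0-o);P=np.eye(3)-np.outer(d,d);A.append(P);B.append(P@o)
    return np.linalg.solve(sum(A),sum(B))
g=lambda u,v:(245+u/4-.375,140+v/4-.375)
print("handR",tri(f(388,500),g(672,158)));print("handL",tri(f(48,488),g(505,555)))
print("jawRfront",tri(f(287,415),g(530,145)))
print("coup top", tri(f(501,385),g(572,188)))
```

```text
jawRback [ 0.5279 -0.1993  0.18  ]
jawRfront [ 0.3783 -0.1983  0.18  ]
jawLfront [ 0.3785 -0.0935  0.18  ]
padR [ 0.4324 -0.2     0.182 ]
sideR [ 0.441  -0.2133  0.13  ]
sideL [ 0.4413 -0.0802  0.13  ]
handR [ 0.3343 -0.2568  0.12  ]
handL [ 0.3394 -0.0774  0.12  ]
nipple [ 0.5963 -0.3073  0.056 ]
nut [ 0.5294 -0.3122  0.048 ]
tee [ 0.4592 -0.3162  0.05  ]
coupl [ 0.3901 -0.3162  0.062 ]
handR [ 0.3366 -0.248   0.152 ]
handL [ 0.3373 -0.0787  0.0799]
jawRfront [ 0.3803 -0.1978  0.1772]
coup top [ 0.3909 -0.3151  0.0676]
```

```bash
cat >> h.py <<'E'
def Q(psi): return [0.0,float(np.cos(psi/2)),float(np.sin(psi/2)),0.0]
E
python3 - <<'E'
from h import *
import pickle
print(inverse_kinematics([.54,-.31,.38],Q(np.pi/2)),inverse_kinematics([.4,0,.38],Q(np.pi/2)))
def snap(n):
    K,T=tf("wrist"); im=read_camera("wrist")[:,:,::-1]; cv2.imwrite(f"pics/{n}.png",im); pickle.dump((K,T),open(n+".pkl","wb"))
move_pose([.42,.0,.36],Q(np.pi/2))
move_pose([.54,.005,.38],Q(np.pi/2)); wait(.2); snap("w_wood")
move_pose([.54,-.31,.38],Q(np.pi/2)); wait(.2); snap("w_grey")
print(get_time(),get_tcp_pos(),get_joint_pos())
E
```

```text
[-0.5403  0.2868  1.4636 -0.      1.3912 -2.111 ] [-0.0298 -0.0993  1.8937 -0.      1.3472 -1.6006]
4.775 [ 0.5404 -0.3089  0.3802] [-0.5385  0.2863  1.4639  0.0001  1.3912 -2.1109]
```

View pics/w_wood.png

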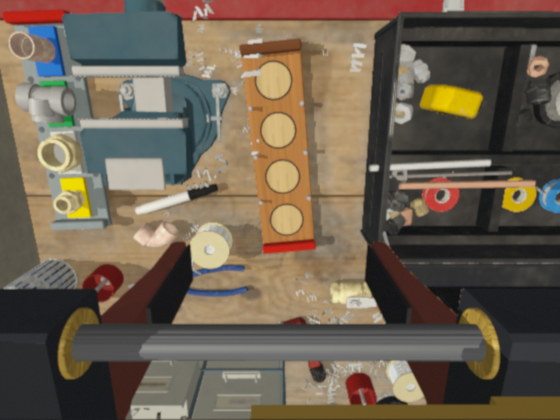

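View pics/w_grey.png

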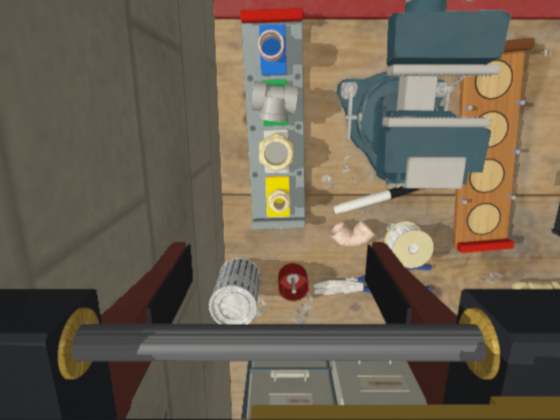

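Run:
```python
from h import *
def eq(a):
    l=cv2.cvtColor(a,cv2.COLOR_BGR2LAB); l[:,:,0]=cv2.createCLAHE(6,(3,3)).apply(l[:,:,0]); return cv2.cvtColor(l,cv2.COLOR_LAB2BGR)
t=cv2.imread("pics/top0.png")[0:420,360:560]; w=cv2.imread("pics/w_grey.png")[0:290,0:240]; s=cv2.imread("pics/scene0.png")[0:300,190:560]
cv2.imwrite("pics/wt.png",cv2.resize(eq(t),None,fx=1.4,fy=1.4)); cv2.imwrite("pics/ww.png",cv2.resize(eq(w),None,fx=2,fy=2)); cv2.imwrite("pics/ws.png",cv2.resize(eq(s),None,fx=2,fy=2))
```

```text
(no output)
```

View pics/wt.png

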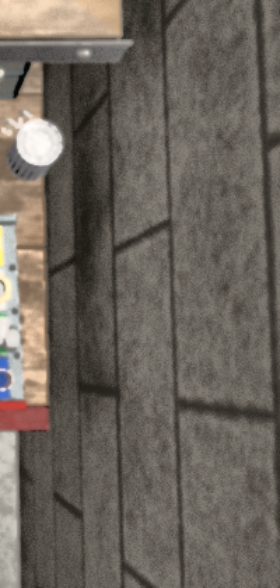

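View pics/ww.png

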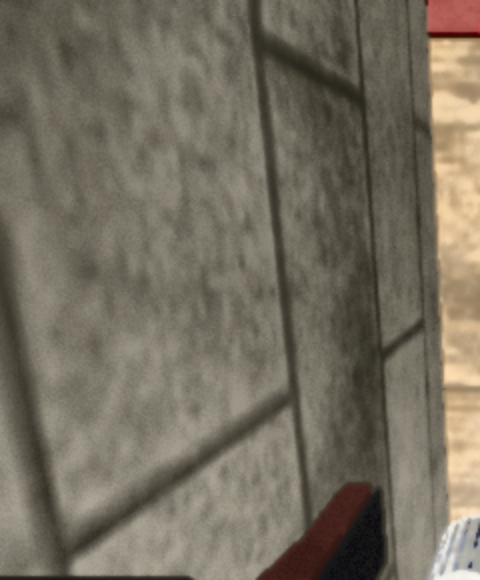

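View pics/ws.png

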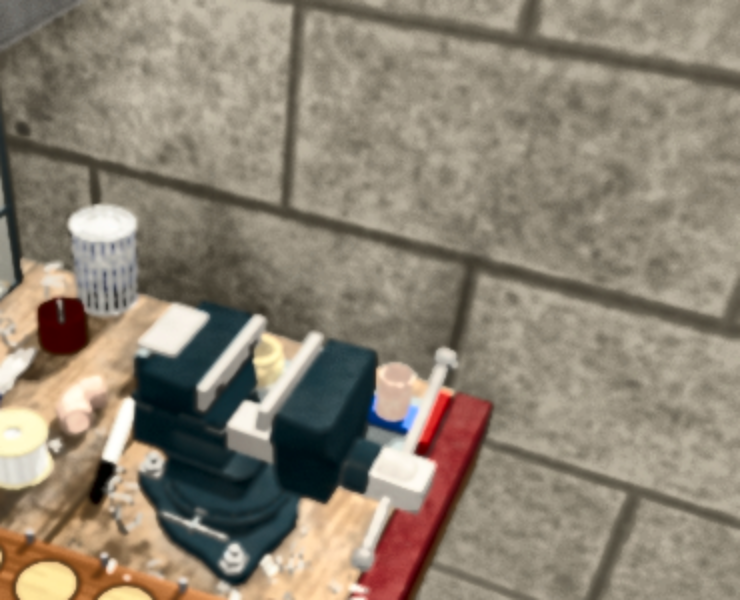

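Run:
```python
from h import *
import pickle
KW,TW=pickle.load(open("w_grey.pkl","rb"))
def tri(L):
    A=[];B=[]
    for (K,T),uv in L:
        p0=ray(K,T,uv,-.5)[0];o=T[:3,3];d=(p0-o)/np.linalg.norm(p0-o);P=np.eye(3)-np.outer(d,d);A.append(P);B.append(P@o)
    x=np.linalg.solve(sum(A),sum(B)); return x,[proj(K,T,x)[0]-uv for (K,T),uv in L]
t,s,w=tf("top"),tf("scene"),(KW,TW)
print(tri([(t,np.array([360+118/1.4,393/1.4])),(s,np.array([426,131.])),(w,np.array([131,21.]))]))
print(tri([(t,np.array([360+80/1.4,388/1.4])),(w,np.array([181,49.]))]))
print(tri([(t,np.array([360+117/1.4,248/1.4])),(w,np.array([146,198.])),(s,np.array([190+287/2,208/2.]))]))
# bench edge
print(ray(*w,[218,150],0))
```

```text
(array([ 0.3716, -0.4796,  0.1011]), [array([-0.8568, -0.4896]), array([0.4669, 0.1047]), array([-1.4417, -0.1489])])
(array([ 0.3718, -0.4777, -0.1077]), [array([-0.377,  0.021]), array([-0.5321,  0.0158])])
(array([ 0.5802, -0.4835,  0.1047]), [array([-0.6422,  1.0217]), array([-1.6751,  0.5388]), array([-0.7873,  0.0668])])
[[ 0.5305 -0.4031  0.    ]]
```

The wall triangulates to y = -0.48, leaving about 7 cm beside the gripper body. Next, the bays and fittings from the two wrist views.

Run:
```python
from h import *
import pickle
# bays
K,T=pickle.load(open("w_wood.pkl","rb")); im=cv2.imread("pics/w_wood.png"); hsv=cv2.cvtColor(im,cv2.COLOR_BGR2HSV)
mk=np.zeros(im.shape[:2],np.uint8); b=(slice(45,245),slice(245,312)); mk[b]=cv2.inRange(hsv,(14,30,150),(30,150,255))[b]
P=[]
for c in cv2.findContours(mk,cv2.RETR_EXTERNAL,cv2.CHAIN_APPROX_NONE)[0]:
    if cv2.contourArea(c)<300: continue
    e=cv2.fitEllipse(c); p=ray(K,T,e[0],.012)[0]; P.append(p); print(e,p)
P=np.array(P); P=P[np.argsort(P[:,0])]
if len(P)==4:
    k=np.array([-.105,-.035,.035,.105]); d=(k@P[:,:2])/(k@k); print("center",P.mean(0),"dir",d,np.linalg.norm(d),np.arctan2(d[1],d[0]))
g=cv2.imread("pics/w_grey.png")[5:230,235:310]; g=cv2.resize(g,None,fx=5.2,fy=5.2,interpolation=cv2.INTER_CUBIC)
cv2.imwrite("pics/gz.png",np.hstack([g[:590],g[580:1170]]))
```

```text
((286.3630676269531, 219.28475952148438), (29.195587158203125, 29.883573532104492), 97.04170989990234) [0.6372 0.0167 0.012 ]
((253.36585998535156, 210.95310974121094), (18.296085357666016, 33.36029052734375), 173.56329345703125) [ 0.6233 -0.0357  0.012 ]
((282.2309265136719, 176.1416473388672), (30.953001022338867, 31.13005828857422), 144.65606689453125) [0.5673 0.0099 0.012 ]
((277.8625183105469, 129.7208251953125), (32.252716064453125, 33.41172790527344), 2.0932798385620117) [0.4973 0.0033 0.012 ]
((249.7817840576172, 150.10684204101562), (12.624117851257324, 113.24382781982422), 178.09608459472656) [ 0.5273 -0.0391  0.012 ]
((270.9471130371094, 79.25440979003906), (33.984466552734375, 42.31854248046875), 109.24420166015625) [ 0.4266 -0.0065  0.012 ]
```

View pics/gz.png

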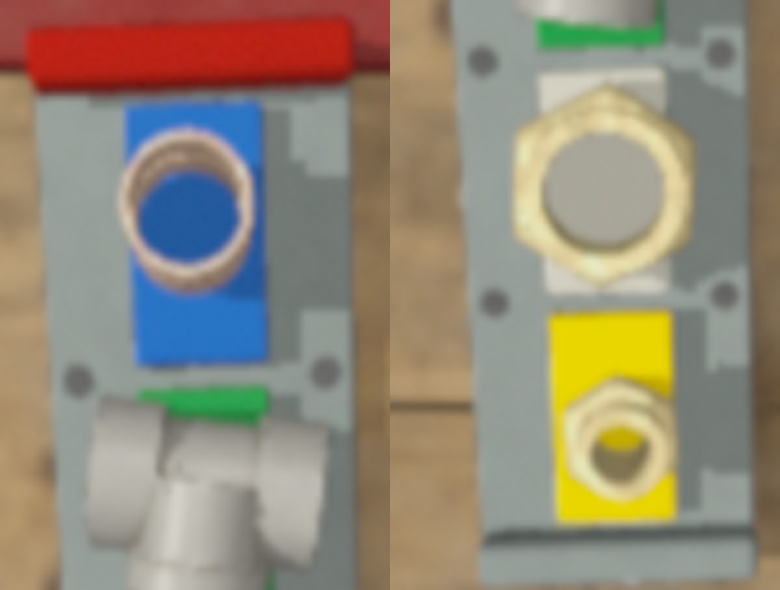

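Run:
```python
from h import *
import pickle
def snap(n):
    K,T=tf("wrist"); im=read_camera("wrist")[:,:,::-1]; cv2.imwrite(f"pics/{n}.png",im); pickle.dump((K,T),open(n+".pkl","wb"))
out=[]
for n,x in [("nip",.598),("nut",.529),("tee",.459),("cou",.39)]:
    move_pose([x+.045,-.315,.2],Q(np.pi/2)); wait(.15); snap("c_"+n)
    im=cv2.imread(f"pics/c_{n}.png"); K,T=pickle.load(open(f"c_{n}.pkl","rb")); u=proj(K,T,[x,-.315,.04])[0].astype(int); print(n,u)
    c=im[max(u[1]-60,0):u[1]+60,u[0]-70:u[0]+70]; out.append(cv2.resize(c,(400,300),interpolation=cv2.INTER_CUBIC))
    print(max(u[1]-60,0),u[0]-70,c.shape)
cv2.imwrite("pics/close.png",np.vstack([np.hstack(out[:2]),np.hstack(out[2:])])); print(get_time())
```

```text
nip [280 139]
79 210 (120, 140, 3)
nut [280 139]
79 210 (120, 140, 3)
tee [279 139]
79 209 (120, 140, 3)
cou [280 139]
79 210 (120, 140, 3)
7.5667
```

View pics/close.png

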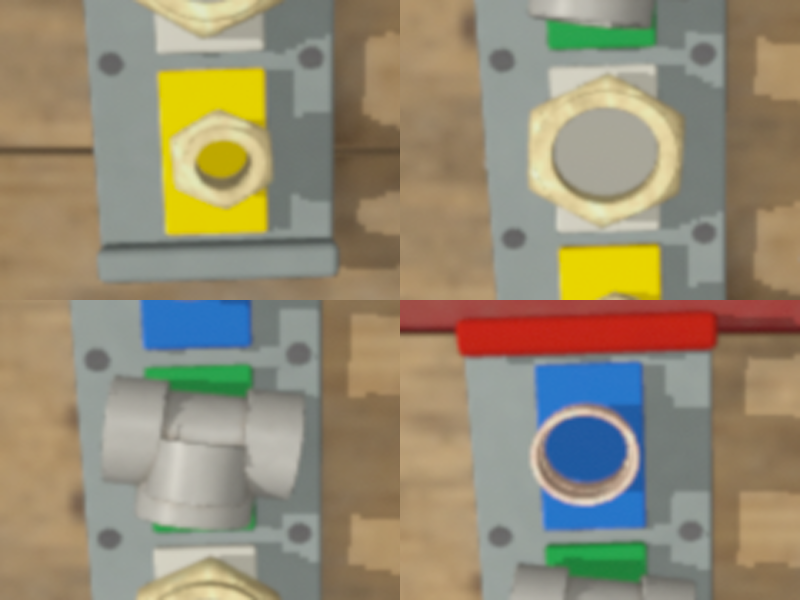

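Run:
```python
from h import *
import pickle
def R(n,ox,oy,pts,z):
    K,T=pickle.load(open(f"c_{n}.pkl","rb")); o=209 if n=="tee" else 210
    uv=np.array([[o+(x-ox)/2.857-.3,79+(y-oy)/2.5-.3] for x,y in pts]); return ray(K,T,uv,z)[:,:2]
h=R("nip",0,0,[(219,110),(226,208),(170,145),(175,186),(268,135),(271,183)],.042);print("nip",h,h.mean(0))
print("nip top", R("nip",0,0,[(221,159)],.056))
h=R("nut",400,0,[(607,74),(602,227),(530,108),(533,192),(681,108),(678,192)],.038);print("nut",h,h.mean(0))
h=R("cou",400,300,[(532,455),(639,455),(586,404),(586,506)],.062);print("cou",h,h.mean(0))
h=R("tee",0,300,[(115,378),(104,475),(303,400),(290,497)],.042);print("tee ends",h,h.mean(0))
h=R("tee",0,300,[(140,515),(250,522),(195,528)],.05);print("tee branch end",h)
K,T=pickle.load(open("w_grey.pkl","rb"))
```

```text
nip [[ 0.5826 -0.3098]
 [ 0.618  -0.3074]
 [ 0.595  -0.3254]
 [ 0.6098 -0.3239]
 [ 0.5914 -0.2942]
 [ 0.6088 -0.2929]] [ 0.6009 -0.3089]
nip top [[ 0.5986 -0.3094]]
nut [[ 0.5015 -0.3131]
 [ 0.557  -0.3147]
 [ 0.5134 -0.3375]
 [ 0.5438 -0.3371]
 [ 0.5134 -0.2896]
 [ 0.5438 -0.2899]] [ 0.5288 -0.3137]
cou [[ 0.3889 -0.3356]
 [ 0.3889 -0.3038]
 [ 0.372  -0.3195]
 [ 0.4063 -0.3196]] [ 0.389  -0.3196]
tee ends [[ 0.433  -0.3424]
 [ 0.4671 -0.3468]
 [ 0.4406 -0.284 ]
 [ 0.4752 -0.2872]] [ 0.454  -0.3151]
tee branch end [[ 0.4805 -0.335 ]
 [ 0.4831 -0.3003]
 [ 0.4852 -0.3177]]
```

```bash
cat >> h.py <<'E'
C=np.array([.5328,.0068]); D=np.array([.9955,.0950])
def bay(k): return C+D*k
H=np.pi/2; ZT=.25
def log(s): print(s,round(get_time(),2),"grip mm",round(88*get_grip_width(),1),"F",np.array(get_ft_force()),"tcp",np.array(get_tcp_pos()))
def pick(x,y,z,psi,op=1.0):
    command_gripper(op); move_pose([x,y,ZT],Q(psi))
    movel([x,y,.09],v=.15); movel([x,y,z],v=.06); log("at"); command_gripper(0.0); log("gripped")
    movel([x,y,.09],v=.08); movel([x,y,ZT],v=.2); log("lifted")
def place(x,y,z,psi,op=1.0):
    move_pose([x,y,ZT],Q(psi)); movel([x,y,.09],v=.15); movel([x,y,z+.006],v=.06); t=movel([x,y,z],v=.02,until_force=6); log("down %s"%t)
    command_gripper(op); wait(.2); movel([x,y,.11],v=.1); movel([x,y,ZT],v=.2); log("done")
E
python3 - <<'E'
from h import *
pick(.600,-.309,.022,H+.06)
b=bay(.105); place(b[0],b[1],.017,H+.07,.75)
move_pose([.56,-.05,.3],Q(H)); wait(.1); K,T=tf("wrist"); cv2.imwrite("pics/p1.png",read_camera("wrist")[:,:,::-1]); cv2.imwrite("pics/p1t.png",read_camera("top")[:,:,::-1]); import pickle; pickle.dump((K,T),open("p1.pkl","wb"))
E
```

```text
at 11.01 grip mm 88.1 F [-0.2737 -0.498  -0.1198] tcp [ 0.6003 -0.3092  0.0225]
gripped 11.92 grip mm 31.3 F [-0.5102  0.2988  0.8999] tcp [ 0.6    -0.3089  0.022 ]
lifted 13.87 grip mm 31.5 F [-0.0256  0.3865 -0.7081] tcp [ 0.5992 -0.3086  0.2485]
down False 18.04 grip mm 31.1 F [ 0.7324 -0.8757 -0.1978] tcp [0.6372 0.0168 0.0168]
done 20.88 grip mm 65.9 F [ 0.2919 -0.782  -0.298 ] tcp [0.6365 0.0168 0.2486]
```

View pics/p1.png

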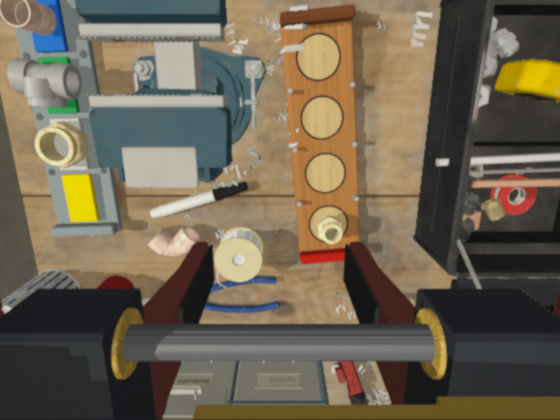

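The nipple stands upright in the bay beside the red block, top at about (332,228) in the wrist view. Next is the nut.

Run:
```python
from h import *
pick(.529,-.3137,.019,H-.03)
K,T=tf("wrist"); cv2.imwrite("pics/nutheld.png",read_camera("wrist")[:,:,::-1])
```

```text
at 25.76 grip mm 88.1 F [-0.1176  0.3969 -0.0838] tcp [ 0.5293 -0.3139  0.0194]
gripped 26.44 grip mm 49.9 F [-0.2882  0.4945  1.0531] tcp [ 0.529  -0.3136  0.019 ]
lifted 28.43 grip mm 50.1 F [ 0.0832  0.3349 -2.6094] tcp [ 0.5282 -0.3132  0.2486]
```

View pics/nutheld.png

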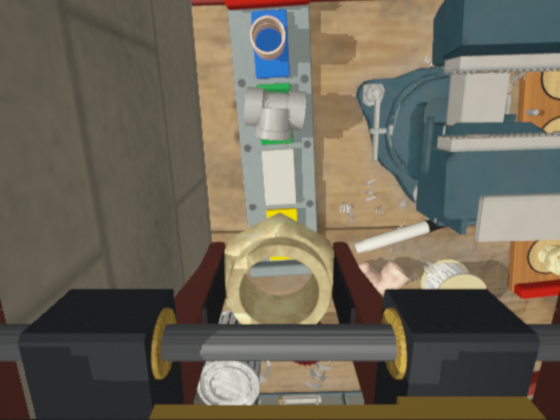

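The nut is held level between the pads at about (280,285). Placing it, then picking and placing the tee.

Run:
```python
from h import *
b=bay(.035); place(b[0],b[1],.0145,H+.03,.85)
# tee: grip 2mm ahead of run axis; centre is ~5mm ahead of grip
pick(.455,-.315,.021,H-.09)
cv2.imwrite("pics/teeheld.png",read_camera("wrist")[:,:,::-1])
```

```text
down False 32.68 grip mm 49.5 F [-1.1037  0.147  -2.1294] tcp [0.5675 0.0101 0.0143]
done 35.43 grip mm 74.8 F [-0.7935 -0.5417 -0.555 ] tcp [0.5669 0.0101 0.2488]
at 39.69 grip mm 88.1 F [-0.4624  0.2632  0.1801] tcp [ 0.4553 -0.3152  0.0214]
gripped 40.24 grip mm 60.3 F [0.3458 0.6042 2.068 ] tcp [ 0.455  -0.315   0.0211]
lifted 42.21 grip mm 60.1 F [-0.1725  1.0482 -2.802 ] tcp [ 0.4542 -0.3144  0.2487]
```

View pics/teeheld.png

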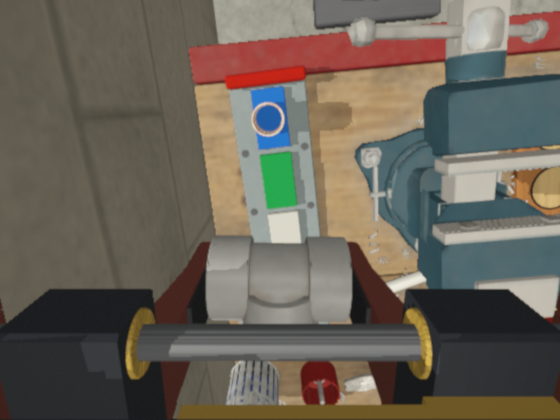

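The tee is held level at about (280,280), grip 60 mm. Placing it with the jaws square to x for vice clearance.

Run:
```python
from h import *
import pickle
b=bay(-.035); place(b[0]-.004,b[1]+.003,.0162,H,.85)
print(inverse_kinematics([.389,-.3195,.035],Q(-1.97)),inverse_kinematics([.43,.003,.03],Q(-.571)))
pick(.389,-.3195,.035,-1.97,.7)
cv2.imwrite("pics/couheld.png",read_camera("wrist")[:,:,::-1]);K,T=tf("top");cv2.imwrite("pics/t3.png",read_camera("top")[:,:,::-1]);cv2.imwrite("pics/s3.png",read_camera("scene")[:,:,::-1])
```

```text
down False 46.44 grip mm 60.0 F [ 0.2725 -0.1215 -4.9486] tcp [0.4938 0.0065 0.0161]
done 49.05 grip mm 74.7 F [-0.2134 -0.6929 -0.4147] tcp [0.4932 0.0065 0.2489]
[-0.7113  0.5566  1.9941 -0.      0.5909  1.2587] [-0.0207  0.506   2.1518 -0.      0.4838  0.5503]
at 54.18 grip mm 61.7 F [ 0.1361  0.0815 -0.0397] tcp [ 0.3892 -0.3197  0.0352]
gripped 54.77 grip mm 31.2 F [-0.3471 -0.6134  1.3146] tcp [ 0.3891 -0.3196  0.0351]
lifted 56.56 grip mm 31.1 F [ 0.1925 -0.5582  0.5711] tcp [ 0.3884 -0.319   0.2488]
```

View pics/couheld.png

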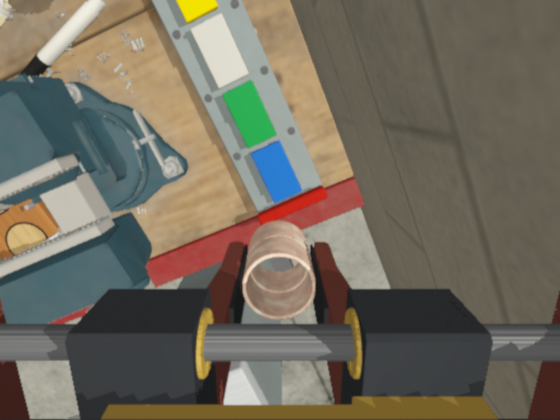

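View pics/s3.png

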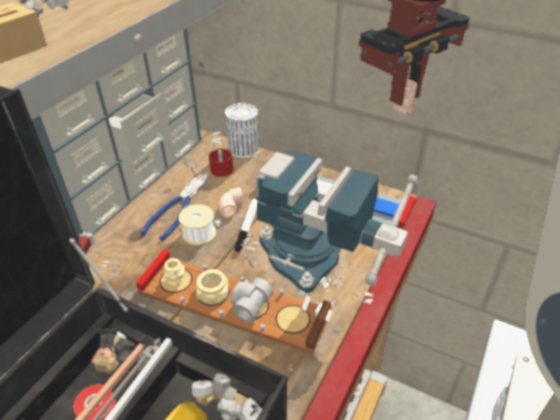

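The scene view shows three fittings upright in their bays (nipple at (175,275), nut (212,288), tee (252,297)). The coupling is held at (280,270). Placing it.

Run:
```python
from h import *
import pickle
b=bay(-.105); place(b[0]+.001,b[1]+.005,.0303,-.571,.5)
move_pose([.42,.15,.32],Q(-.571)); wait(.3)
move_pose([.54,.005,.38],Q(H)); wait(.3)
K,T=tf("wrist"); cv2.imwrite("pics/e_w.png",read_camera("wrist")[:,:,::-1]);pickle.dump((K,T),open("e_w.pkl","wb"))
print(get_time(),b)
im=cv2.imread("pics/e_w.png")
o=cv2.resize(im[30:260,230:330],None,fx=5,fy=5,interpolation=cv2.INTER_CUBIC)
cv2.imwrite("pics/e_wz.png",np.hstack([o[:590],o[560:1150]]))
```

```text
down False 60.65 grip mm 31.0 F [-0.2017  0.4    -0.055 ] tcp [0.4292 0.0018 0.0302]
done 63.09 grip mm 43.9 F [ 0.5345 -0.2358 -0.0008] tcp [0.4285 0.0018 0.2489]
66.5583 [ 0.4283 -0.0032]
```

```bash
python3 -c "
import cv2;print(cv2.imread('pics/e_wz.png').shape)
i=cv2.imread('pics/e_wz.png');cv2.imwrite('pics/e_wz.png',cv2.resize(i,(800,472)))"
```

```text
(590, 1000, 3)
```

View pics/e_wz.png

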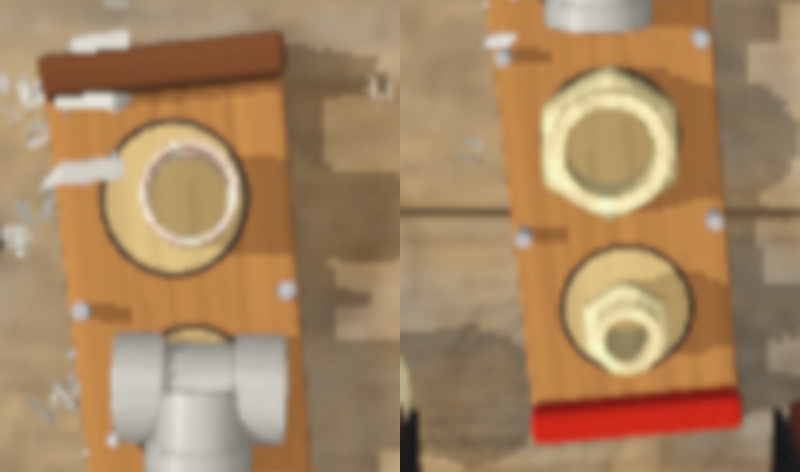

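Run:
```python
from h import *
import pickle
K,T=pickle.load(open("e_w.pkl","rb"))
def L(n,x,y,z,k,right=0):
    p=ray(K,T,(230+(x-400*right)/4-.4,30+112*right+y/4-.4),z)[0][:2]-bay(k); print(n,"along",p@D,"across",p@[-D[1],D[0]])
L("cou rim",190,194,.056,-.105)
L("cou ring",175,197,.012,-.105)
L("tee run",200,390,.038,-.035); L("tee back",200,340,.035,-.035)
L("nut hex",610,143,.032,.035,1); L("nut bore",610,150,.042,.035,1)
L("nip bore",627,340,.050,.105,1); L("nip hexc",625,328,.036,.105,1)
L("nip ring",628,310,.012,.105,1)
```

```text
cou rim along 0.0015717727639062945 across 0.00555723164998209
cou ring along -0.0009951998942318411 across 0.00026180755860843156
tee run along -0.004632191712030715 across 0.0027996247159829727
tee back along -0.02152860700675635 across 0.004425701364772607
nut hex along -0.0013847725738971935 across -0.0004621784409819669
nut bore along -0.0008226473759027955 across -0.000615537218315466
nip bore along -7.646253823718608e-05 across -0.0009586103560095003
nip hexc along -3.430072623608384e-05 across -0.0014254590370030935
nip ring along 0.0007879434392193649 across 0.0001913192947064115
```

All four are within 6 mm of their bay centres. One more look from the other cameras to check they're upright, then I'll hand in.

Run:
```python
from h import *
s=read_camera("scene")[:,:,::-1]; cv2.imwrite("pics/e_s.png",cv2.resize(s[230:360,120:350],None,fx=3.4,fy=3.4,interpolation=cv2.INTER_CUBIC))
```

```text
(no output)
```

View pics/e_s.png

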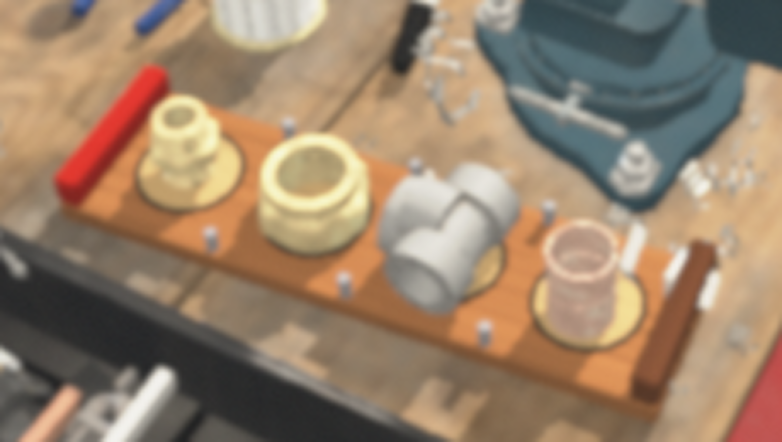

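From the red block the order is nipple (185,150), nut (315,190), tee (450,240) and coupling (580,285), all standing upright on their rings.

Run:
```python
from h import *
job_done(); print(get_time())
```

```text
the job is handed in; nothing more can be done
the job is handed in; nothing more can be done
```

All four fittings are on the wooden rack in reverse order, and the job is handed in; the interface gave no verdict. On the grey rack the order from its red block was coupling, tee, nut, nipple. On the wooden rack it is now nipple, nut, tee, coupling, counting from the red block.

- **Position:** a last wrist-camera check put every fitting inside the 15 mm tolerance.
  - The nipple and nut are within about 2 mm of their bay centres.
  - The coupling is about 2 mm off along the row and 6 mm across. I shifted it about 5 mm across on purpose to clear the vice.
  - The tee's run reads about 5 mm towards the plain end and 3–4 mm across. Its centre lies about 6 mm further towards the branch by my estimate, so it should be close to the bay's middle.
- **Upright:** the wrist and scene pictures show all four upright and released. I judged this by eye and did not measure the tilt. The tee is the least certain because it lies on a round collar, but it looks the same as it did at the start.
- **Time and force:** the clock read about 67 s just before hand-in, against the 118 s limit. Forces at my checkpoints stayed under about 6 N.

No check failed. The top and wrist cameras disagreed by 1–2 mm on the bay positions, so I used a value between them.

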